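Clock the bar-stock tee and clip it to its tube

TASK

Screw the steel tee in the manifold's port further in, clockwise seen from above, until you feel its seal bite, then keep on only to the very next position where its arms are in line with the square tube stub. Do not stop at a line-up that comes before the bite and do not screw it past the right one. Then set the loose black clip gently down over the joint between tee arm and stub, fully home, let go of it, and leave the two flasks alone.

Things in the scene. Friction and masses are not known exactly. Their poses are not given: they have to be found in the camera images.
- manifold: Aluminium block bolted to the bench, 90 (x) by 260 (y) by 50 mm high. Origin at bench level on the port axis, about which the tee turns; the block spans y -70 to +190 mm, x +-45 mm. z up; y is the direction of the tube stub. At y 155 to 185 mm stands a steel bulkhead, 102 mm above the bench, with a gauge on top up to 168 mm.
- tee_center (a point): Steel tee in the port: square bar 18 x 18 mm, 124 mm long (two like arms 62 mm from the axis; either may face the stub), through a square boss 32 x 32 mm, 58 to 95 mm above the bench; grip the boss, across the bar. This point: on the turning axis, mid-height of bar, about 74 mm above the bench. y runs along the arms, z up. Tightens clockwise seen from above.
- port (a point): Mouth of the port, on the block's top (z 50 mm). The tee turns lightly (0.05 N m) until its seal bites, at an unseen place 0.7 to 2.0 rad from the start; from there it takes 0.9 N m and stays where it is left. The right line-up (they come every half turn) is 0.8 to 2.4 rad after the bite; one before the bite is wrong. Rules call 'seal' the rad past the right line-up (never measured).
- stub_end (a point): Centre of the end face of the fixed steel tube stub, 18 x 18 mm square, which runs from here along the manifold's +y. It is 68 mm from the port axis, 74 mm above the bench; top face at 83 mm. With the tee in line a 6 mm gap is left between arm and stub. Axes as the manifold's.
- clip_center (a point): Loose black plastic clip standing upright on the bench, 0.1 kg: inverted channel 44 mm long (x), 31 mm wide (34 at its flared feet), 47 mm high with the grip rib on top, 12 mm wide (y), 34 mm long, the upper 24 mm. Channel inside: 23 mm wide, 18 mm deep, open below and at both ends. This point is its centre, 23.5 mm above the feet.
- joint_mid (a point): Middle of the gap between stub and tee arm, 65 mm from the port axis, 74 mm above the bench. The clip is home when its channel straddles both sides of this gap, along the stub (either way round), its roof on the tops of both; its centre is then 14.5 mm above this point (88.5 mm above the bench). Axes as the manifold's.
- flask_a_center (a point): Closed conical flask, clear with blue cap, 80 mm base diameter, 132 mm high; a bystander. The point is half-way up.
- flask_b_center (a point): A second such flask; a bystander. The point is half-way up.
Mind the look-alikes: they are no part of the job. Of the things shaped like the part that bears clip_center, the black one is meant.

How it is judged:
By the outcome, as a careful person would: the job done as asked, in the order asked, and still so for the second after the job is handed in, with the robot touching nothing.
It also fails if it takes over 70 s, if anything falls off the work surface, if the arm or the gripper's body presses on something with over 40 N, if the wrist force passes 120 N, or if a joint passes its speed limit or range.

ROBOT

A 6-joint arm with a two-finger parallel gripper is mounted at the origin on the work surface. World frame = base frame: x ahead of the robot, y to its left, z up, the work surface at z = 0. Lengths are in m, angles in degrees, forces in N, time in s.
With the tool pointing down it reaches from about 0.25 to 0.725 m from the base axis. Payload 9.7 kg.
Tool frame: the origin (TCP) lies at the very end of the fingers, on their centre line; the grasp point (between the pads) lies 19 mm behind it; y points along the fingers, x is the direction in which the jaws open and shut, and the axes are right-handed (so a half turn about y gives the same grasp; the last joint's range is limited). The gripper opens to 85 mm and grips with 20 to 120 N. Pads are 22 mm wide; open, the fingers measure 114 mm over their backs; the gripper's body (76 mm by 85 mm) begins 54 mm behind the grasp point. The pads swing forward as they close: fully open they stand 13 mm farther back than shut.
Start: joints at [72.594, 4.979, 10.078, 95.1, 0, 90], TCP at [0.165, 0.525, 0.231] pointing down, gripper open.
Joint ranges: [-179.16, 179.16], [-48.56, 103.87], [-65.8, 70.77], [-126.05, 130.52], [-82.76, 87.17], [-180, 180]. Speed limits (degrees/s): [127.2, 127.2, 147.25, 180, 180, 180].

INTERFACE

Orientations are given as [roll, pitch, yaw] about the fixed x, y, z axes, in that order (R = Rz(yaw) Ry(pitch) Rx(roll)).
In Python, from workcell import bot gives the robot as it stands.
- The arm moves only by the shell command python3 -m jog 'ROWS' [FORCE]. ROWS is JSON, a list of rows, each an object with "rotation": the turn, a rotation vector about the world's x, y, z in degrees, a list of three; "travel": the shift along the world's x, y, z in mm, a list of three; "jaw": the gripper command: -1 is shut, 1 is fully open, values between are in proportion. In form: [{"rotation": [rx, ry, rz], "travel": [x, y, z], "jaw": jaw}, ...]. A call has 1 to 8 rows; each row shifts and turns the commanded pose from where the row before left it; what a row does not reach is not made up. A row lasts 1/8 s, in which the tool goes at most 62.5 mm and 10.7 degrees, less where a joint would pass 70% of its speed; a pose out of reach is approached as far as the arm can. A call with a gripper value outside its range is refused whole. The fingers move at their own pace and stop on an object; FORCE is the grip in N (left out, the last holds). Time passes only in rows, so rows that do not move let the fingers close. It gives the time, the measured TCP pose, the force and the opening at its end, in the units of the state.
- bot.get_obs(): the state, without advancing time (a new reading comes with each control period).
- bot.camera(name): name is "side" or "top" or "wrist"; returns the picture (420x560x3 uint8, red, green, blue); there is no depth.
- bot.camera_params(name): a dict with "K" (3x3 intrinsics, pixels), "view" (4x4, takes a point from world to camera coordinates). Camera axes: x right, y up, looking along -z (the intrinsics and any distortion apply to the point x, -y, -z); pixel columns grow to the right and rows downward; lengths in m; the calibration is good to about 2 mm. The wrist camera is an equidistant fisheye: a pixel r from the principal point sees the ray r / f radians off the axis. A picture is of the moment at which its call begins: read the wrist's pose just before it. camera_params takes no time and is no camera call; for the wrist camera it gives the pose at the moment of the call.
- bot.job_done(): hands the job in, once; it reports no verdict.
Trained networks look in the newest picture that a camera, given by its name, has taken for a name from the list of things; names that differ only in an ending like _2 or _b are one class to them, and where a whole thing is asked for, a point or a joint stands for the part that bears it (a point fixed in the world has none). Each returns a list of dicts, best first, with "score" (0 to 1); they miss things now and then, are a little off and sometimes report something else, mostly with a low value. They report only what shows in the picture. A call takes as long as a camera call. They do not tell look-alikes from the thing itself.
- bot.recognise(camera, thing): "xy" ([column, row] in pixels, amid what is visible of it).
- bot.trace(camera, thing): "mask" (420x560 bool, what is visible of it) and "xy" ([column, row] in pixels, amid what is visible of it).
The state is a dict: "time": time; "q": joint angles; "qd": joint speeds; "joint_efforts": joint torques, N m; "ee_pos": TCP position; "tcp_rot": TCP orientation; "wrist_force": force on the tool from outside, world axes, zero at the start; "torque": the same for the moment, N m; "opening": finger opening in m.
Only numpy, scipy, OpenCV 4.12 (cv2) and the standard library are available. Lean on these libraries where they do the work, as an engineer would, in place of code of your own. Each camera call takes 0.05 s, during which the arm holds its last target.

## Working session

There is one attempt and no reset: what is moved stays moved. The work goes in short steps, Python scripts to look and compute and a shell command to move; the robot and the scene stay as the last step left them, time stands still between calls to the robot, and variables do not carry over. Pictures are saved under pics/ and viewed, and the job is handed in when it is done.

```bash
ls; mkdir -p pics; cat > h.py <<'E'
import numpy as np, cv2
from workcell import bot
def snap(cam,name):
    im=bot.camera(cam); cv2.imwrite(f'pics/{name}.png',cv2.cvtColor(im,cv2.COLOR_RGB2BGR)); return im
def ray(cam,px,P=None):
    P=P or bot.camera_params(cam); K=np.array(P['K']);V=np.array(P['view'])
    x=(px[0]-K[0,2])/K[0,0]; y=(px[1]-K[1,2])/K[1,1]
    if cam=='wrist':
        r=np.hypot(x,y); s=np.sin(r)/r if r>1e-9 else 1
        d=np.array([x*s,-y*s,-np.cos(r)])
    else: d=np.array([x,-y,-1.])
    R=V[:3,:3]; o=-R.T@V[:3,3]; d=R.T@d
    return o,d/np.linalg.norm(d)
def atz(cam,px,z,P=None):
    o,d=ray(cam,px,P); return o+d*(z-o[2])/d[2]
def proj(cam,p,P=None):
    P=P or bot.camera_params(cam); K=np.array(P['K']);V=np.array(P['view'])
    c=V[:3,:3]@np.array(p)+V[:3,3]; v=np.array([c[0],-c[1],-c[2]])
    if cam=='wrist':
        rr=np.hypot(v[0],v[1]); th=np.arctan2(rr,v[2]); u=v[:2]/max(rr,1e-9)*th
    else: u=v[:2]/v[2]
    return np.array([K[0,0]*u[0]+K[0,2],K[1,1]*u[1]+K[1,2]])
def tri(a,b):
    (o1,d1),(o2,d2)=a,b
    A=np.stack([d1,-d2],1); t=np.linalg.lstsq(A,o2-o1,rcond=None)[0]
    p=o1+d1*t[0];q=o2+d2*t[1]; return (p+q)/2,np.linalg.norm(p-q)
E
python3 - <<'E'
from h import *
for c in ['side','top','wrist']: snap(c,c+'0')
for c in ['side','top','wrist']:
  P=bot.camera_params(c); print(c,np.round(P['K'],1).tolist(),np.round(P['view'],3).tolist())
  for t in ['manifold','tee_center','stub_end','clip_center','flask_a_center','port','joint_mid']:
    print(t,[(np.round(r['xy']).tolist(),round(r['score'],2)) for r in bot.recognise(c,t)])
print(bot.get_obs())
E
```

```text
pics
side [[410.0, 0.0, 282.5], [0.0, 410.0, 207.9], [0.0, 0.0, 1.0]] [[-0.973, -0.229, 0.021, 0.538], [0.186, -0.727, 0.661, -0.171], [-0.136, 0.647, 0.75, -0.973], [0.0, 0.0, 0.0, 1.0]]
manifold [([283.0, 243.0], 0.85), ([281.0, 362.0], 0.43)]
tee_center [([282.0, 207.0], 0.86)]
stub_end [([283.0, 240.0], 0.87)]
clip_center [([284.0, 364.0], 0.76), ([324.0, 383.0], 0.76), ([310.0, 333.0], 0.66)]
flask_a_center [([192.0, 316.0], 0.68)]
port [([278.0, 243.0], 0.6)]
joint_mid [([282.0, 242.0], 0.86)]
top [[392.4, 0.0, 277.2], [0.0, 392.4, 209.4], [0.0, 0.0, 1.0]] [[0.004, -1.0, 0.019, -0.02], [0.991, 0.006, 0.133, -0.566], [-0.134, 0.018, 0.991, -1.06], [0.0, 0.0, 0.0, 1.0]]
manifold [([261.0, 218.0], 0.64)]
tee_center [([284.0, 212.0], 0.81)]
stub_end [([260.0, 215.0], 0.86), ([156.0, 236.0], 0.65)]
clip_center [([183.0, 255.0], 0.62), ([147.0, 274.0], 0.59), ([156.0, 238.0], 0.49)]
flask_a_center [([175.0, 173.0], 0.74)]
port [([258.0, 218.0], 0.71)]
joint_mid [([260.0, 217.0], 0.7), ([286.0, 209.0], 0.52)]
wrist [[325.2, 0.0, 281.8], [0.0, 325.2, 208.6], [0.0, 0.0, 1.0]] [[0.299, 0
[... 204 characters left out ...]
lask_a_center []
port [([93.0, 417.0], 0.59)]
joint_mid []
{'time': 1.2, 'q': array([7.25946117e+01, 4.98047968e+00, 1.00786933e+01, 9.50998048e+01,
       5.81111944e-04, 9.00000401e+01]), 'qd': array([ 0.0589037 , -0.06663632, -0.03364155, -0.05466559,  0.008806  ,
       -0.00864849]), 'joint_efforts': array([-1.78938571e-03, -5.20105577e+01,  4.64858115e+01,  1.81897372e-03,
       -2.02638894e-04,  7.37056176e-07]), 'ee_pos': array([0.16451879, 0.52481681, 0.23127327]), 'tcp_rot': array([-8.99994189e+01,  1.59118497e-03,  7.25945717e+01]), 'wrist_force': array([-0.27766546,  0.10166903,  0.53474021]), 'torque': array([0.01607986, 0.00522019, 0.01679272]), 'opening': 0.08553065546932156}
```

View pics/side0.png

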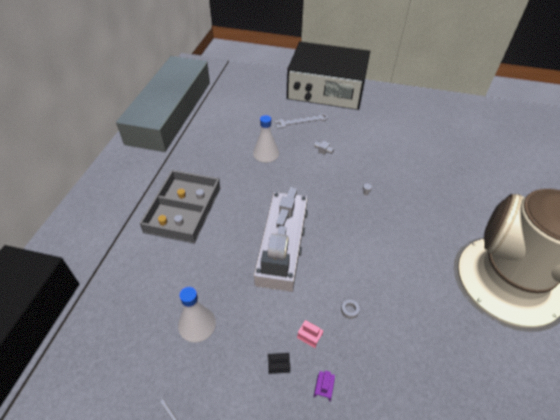

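View pics/top0.png

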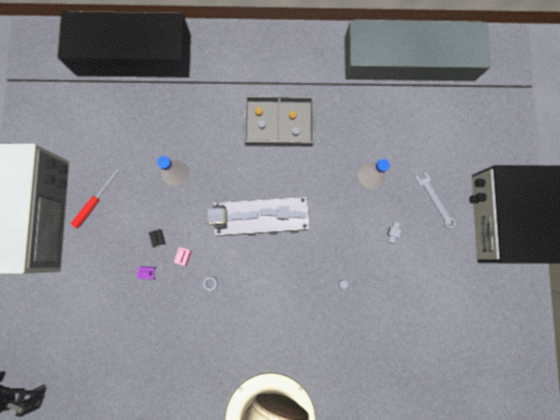

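View pics/wrist0.png

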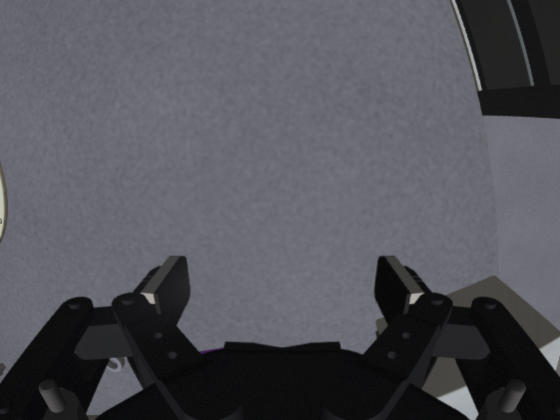

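```bash
python3 - <<'E'
from h import *
a=cv2.imread('pics/top0.png')[185:250,200:320]; b=cv2.imread('pics/side0.png')[180:300,240:330]
c=cv2.imread('pics/top0.png')[220:255,140:200]
cv2.imwrite('pics/za.png',cv2.resize(a,None,fx=6.5,fy=6.5,interpolation=3))
cv2.imwrite('pics/zb.png',cv2.resize(b,None,fx=5,fy=5,interpolation=3))
p,e=tri(ray('top',(284,212)),ray('side',(282,207)));print(p,e)
p,e=tri(ray('top',(157,238)),ray('side',(280,363)));print('clip',p,e)
print(atz('top',(157,238),.0235),atz('side',(280,363),.0235))
print(atz('top',(260,216),.074),atz('side',(282,242),.074))
print('flasks',atz('top',(175,173),.066),atz('side',(192,316),.066),atz('top',(373,175),.066))
E
```

```text
[ 0.55932435 -0.03506802  0.06585793] 0.007980206284077385
clip [0.48400873 0.32257409 0.00735503] 0.004524366271593147
[0.48530798 0.31803948 0.0235    ] [0.48058121 0.32857054 0.0235    ]
[0.54297933 0.02976722 0.074     ] [0.53720075 0.07622165 0.074     ]
flasks [0.6615081  0.26462137 0.066     ] [0.67141579 0.29439079 0.066     ] [ 0.66028045 -0.28210977  0.066     ]
```

View pics/za.png

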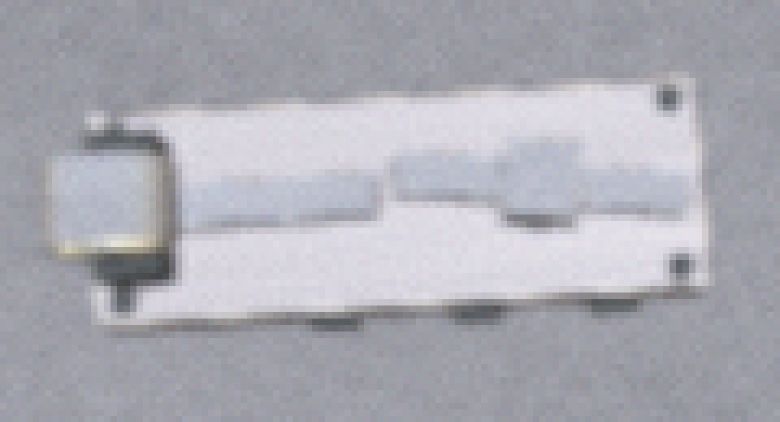

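View pics/zb.png

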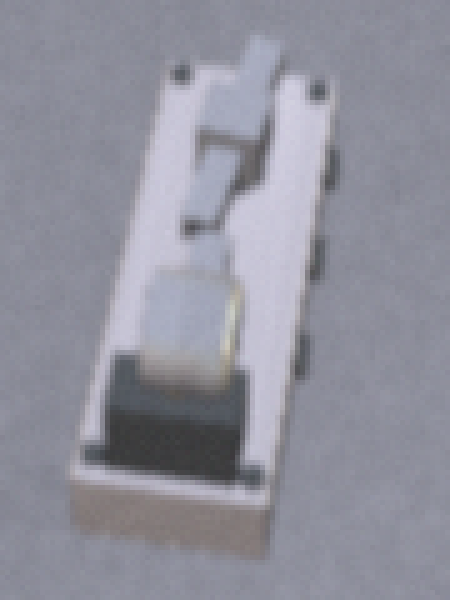

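```bash
python3 - <<'E'
from h import *
g=lambda x,y:(x/6.5+200-.0,y/6.5+185)
C=[atz('top',g(*p),.05)[:2] for p in [(90,113),(693,78),(708,288),(95,325)]]
for c in C: print(c)
a=(C[0]+C[3])/2;b=(C[1]+C[2])/2
print('len',np.linalg.norm(a-b),'wid',np.linalg.norm(C[1]-C[2]),np.linalg.norm(C[0]-C[3]))
d=C[0]-C[1];print(np.degrees(np.arctan2(d[1],d[0])));d=C[3]-C[2];y=np.degrees(np.arctan2(d[1],d[0]));print(y)
d=(a-b)/np.linalg.norm(a-b);print('axis',d,b+d*.07)
s=[atz('top',g(*p),.083)[:2] for p in [(180,187),(378,173),(378,210),(182,224)]]; print('stub',s)
s=[atz('top',g(*p),.083)[:2] for p in [(392,155),(392,190),(686,172),(686,208)]]; print('tee',s)
t=(s[0]+s[1]-s[2]-s[3])/2;print(t,np.linalg.norm(t),np.degrees(np.arctan2(t[1],t[0])),sum(s)/4)
b=[atz('top',g(*p),.095)[:2] for p in [(505,140),(583,140),(578,210),(497,208)]];print('boss',sum(b)/4)
print(atz('side',(240+240/5,180+112/5),.095), np.array([ (0)]))
E
```

```text
[0.58296352 0.15839472]
[ 0.59984964 -0.09882941]
[ 0.50970916 -0.10463623]
[0.49270338 0.15400979]
len 0.25849113971737486 wid 0.09032732741936904 0.09036659111854083
93.75593501180464
93.7617390297638
axis [-0.06555717  0.99784881] [ 0.5501904  -0.03188341]
stub [array([0.54740658, 0.11592166]), array([0.55372033, 0.03459273]), array([0.53837088, 0.03443469]), array([0.53210776, 0.11478659])]
tee [array([0.56124607, 0.02889638]), array([0.54669564, 0.02875722]), array([ 0.5549296, -0.0925806]), array([ 0.53995726, -0.09249319])]
[0.00652742 0.1213637 ] 0.12153910594810345 86.92137180348367 [ 0.55070714 -0.03185505]
boss [ 0.55199696 -0.03213807]
[ 0.54732904 -0.02808728  0.095     ] [0]
```

```bash
python3 -m jog '[{"rotation":[0,0,-5],"travel":[24,-35,0],"jaw":1},{"rotation":[0,0,-5],"travel":[24,-35,0],"jaw":1},{"rotation":[0,0,0],"travel":[24,-35,0],"jaw":1},{"rotation":[0,0,0],"travel":[24,-35,0],"jaw":1}]'; python3 -c "
from h import *
print(bot.get_obs()['q'])"
```

```text
time: 1.7
ee_pos: [0.2611, 0.3837, 0.2314]
tcp_rot: [-90.0, -0.0, 62.6]
wrist_force: [0.1, 0.5, 0.5]
opening: 0.0853
[ 5.57654911e+01 -6.75006594e+00 -1.49192354e+00  9.52363460e+01
 -2.64881168e-03  8.31602736e+01]
```

```bash
python3 -m jog '[{"rotation":[0,0,10],"travel":[26,-38,0],"jaw":1},{"rotation":[0,0,10],"travel":[26,-38,0],"jaw":1},{"rotation":[0,0,10],"travel":[26,-38,0],"jaw":1},{"rotation":[0,0,10],"travel":[26,-38,0],"jaw":1},{"rotation":[0,0,10],"travel":[26,-38,0],"jaw":1},{"rotation":[0,0,10],"travel":[26,-38,0],"jaw":1},{"rotation":[0,0,10],"travel":[26,-38,0],"jaw":1},{"rotation":[0,0,10],"travel":[26,-38,0],"jaw":1}]'; python3 -m jog '[{"rotation":[0,0,10],"travel":[26,-38,0],"jaw":1},{"rotation":[0,0,10],"travel":[26,-38,0],"jaw":1},{"rotation":[0,0,10],"travel":[26,-36,0],"jaw":1},{"rotation":[0,0,4],"travel":[4,0,0],"jaw":1},{"rotation":[0,0,0],"travel":[0,0,0],"jaw":1}]';  python3 - <<'E'
from h import *
P=bot.camera_params('wrist');snap('wrist','w1')
print(bot.get_obs()['q'],bot.get_obs()['tcp_rot'],bot.get_obs()['torque'])
for t in ['tee_center','stub_end','port','joint_mid']:
    print(t,[(np.round(r['xy']).tolist(),round(r['score'],2)) for r in bot.recognise('wrist',t)])
print(proj('wrist',(.5502,-.0319,.095),P),proj('wrist',bot.get_obs()['ee_pos'],P))
E
```

```text
time: 2.7
ee_pos: [0.4676, 0.082, 0.2314]
tcp_rot: [-90.0, 0.0, 142.3]
wrist_force: [0.0, 0.7, 0.1]
opening: 0.0855
time: 3.32
ee_pos: [0.5491, -0.029, 0.2309]
tcp_rot: [-90.0, -0.0, 175.8]
wrist_force: [-1.6, -0.3, 0.3]
opening: 0.0854
[-2.97926780e+00  4.94061834e+00  1.00230343e+01  9.51056057e+01
  4.07160668e-03 -8.88011145e+01] [-9.00035855e+01 -2.32698565e-02  1.75821847e+02] [-0.00553105  0.00099887  0.0225344 ]
tee_center [([281.0, 187.0], 0.61)]
stub_end [([289.0, 225.0], 0.8)]
port [([288.0, 222.0], 0.95)]
joint_mid [([290.0, 220.0], 0.77)]
[280.82763816 193.70164224] [283.78066845 263.61344182]
```

View pics/w1.png

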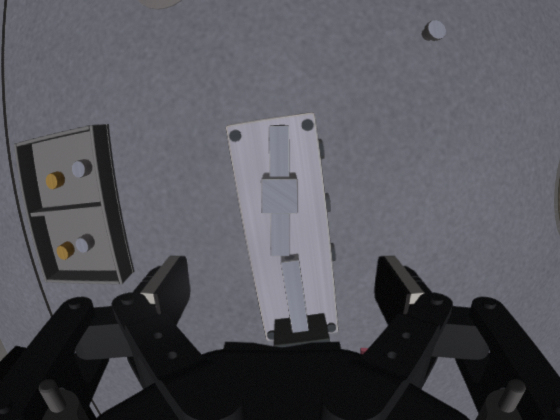

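```bash
python3 - <<'E'
from h import *
a=cv2.imread('pics/w1.png')[100:345,215:350]
cv2.imwrite('pics/zw.png',cv2.resize(a,None,fx=2.4*1,fy=2.4,interpolation=3))
a=cv2.imread('pics/w1.png')[110:270,215:350]
cv2.imwrite('pics/zw.png',cv2.resize(a,None,fx=4.*.9,fy=3.6,interpolation=3))
E
```

```text
(no output)
```

View pics/zw.png

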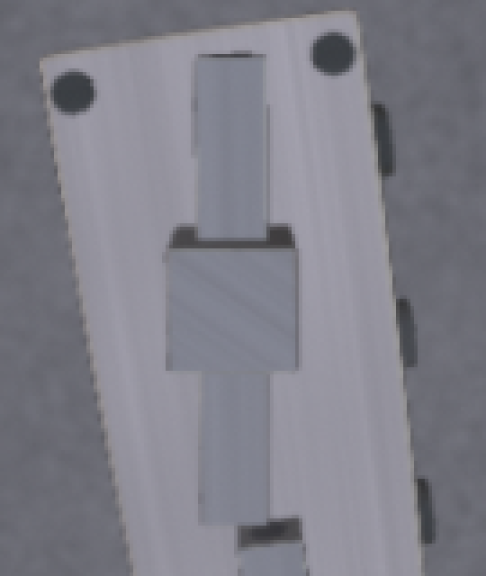

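```bash
python3 - <<'E'
from h import *
P=bot.camera_params('wrist')
g=lambda p:(p[0]/3.6+215-.36,p[1]/3.6+110-.36)
q=lambda L,z:np.array([atz('wrist',g(p),z,P)[:2] for p in L])
ang=lambda d:round(np.degrees(np.arctan2(d[1],d[0])),2)
b=q([(165,247),(298,249),(299,371),(166,371)],.095);print('boss',b.mean(0),np.linalg.norm(b[0]-b[1]),np.linalg.norm(b[0]-b[3]),ang(b[3]-b[0]),ang(b[1]-b[0]))
t=q([(196,55),(266,56),(198,522),(270,524)],.083);d=(t[2]+t[3]-t[0]-t[1])/2;print('tee',t.mean(0),ang(d),np.linalg.norm(d),ang(t[2]-t[0]),ang(t[3]-t[1]))
m=q([(42,60),(357,12)],.05);print('man',m,ang(m[1]-m[0]),np.linalg.norm(m[1]-m[0]))
s=np.array([atz('wrist',p,.05,P)[:2] for p in [(227,127),(267,334),(314.5,113),(337,327)]]);print(ang(s[1]-s[0]),ang(s[3]-s[2]))
s=np.array([atz('wrist',p,.083,P)[:2] for p in [(281.4,261),(291,332),(299.3,261),(308,330)]]);print('stub',ang(s[1]-s[0]),ang(s[3]-s[2]),s)
E
```

```text
boss [ 0.55165196 -0.02910668] 0.03216461755419868 0.031174901122015382 85.48 175.01
tee [ 0.55163618 -0.02917469] 86.17 0.12327534853847255 85.65 86.68
man [[ 0.60004463 -0.09367405]
 [ 0.51259369 -0.10024594]] -175.7 0.08769752712399569
94.44 93.98
stub 92.79 93.67 [[0.55451807 0.03892408]
 [0.55027485 0.12609925]
 [0.53703467 0.04022001]
 [0.53160736 0.12493468]]
```

```bash
python3 -m jog '[{"rotation":[0,0,0],"travel":[0,0,-35],"jaw":1},{"rotation":[0,0,0],"travel":[0,0,-35],"jaw":1},{"rotation":[0,0,0],"travel":[0,0,-35],"jaw":1},{"rotation":[0,0,0],"travel":[0,0,-30],"jaw":1},{"rotation":[0,0,0],"travel":[0,0,-20],"jaw":1},{"rotation":[0,0,0],"travel":[0,0,-14],"jaw":1},{"rotation":[0,0,0],"travel":[0,0,0],"jaw":1},{"rotation":[0,0,0],"travel":[0,0,0],"jaw":1}]' 60;  python3 - <<'E'
from h import *
P=bot.camera_params('wrist');snap('wrist','w2')
print(bot.get_obs())
E
```

```text
time: 4.58
ee_pos: [0.5494, -0.0285, 0.0633]
tcp_rot: [-90.0, 0.1, 175.9]
wrist_force: [-0.8, -0.2, 0.5]
opening: 0.0855
{'time': 4.625, 'q': array([-2.97448664e+00,  5.00199216e+00, -8.47514280e+00,  7.64320054e+01,
        7.92137466e-04, -8.88993713e+01]), 'qd': array([-0.10020768, -0.01694477, -0.04799597, -0.20024806, -0.08436886,
        0.01205399]), 'joint_efforts': array([ 4.03949339e-02, -5.15363824e+01,  4.59552562e+01,  5.36652224e-03,
        9.62242812e-04,  2.73697886e-03]), 'ee_pos': array([ 0.54949553, -0.02854854,  0.06339645]), 'tcp_rot': array([-9.00025373e+01,  9.08276415e-02,  1.75924883e+02]), 'wrist_force': array([ 0.15699693, -0.47164366, -0.06349475]), 'torque': array([-0.04053943, -0.00815439,  0.02482034]), 'opening': 0.08513223656414476}
```

View pics/w2.png

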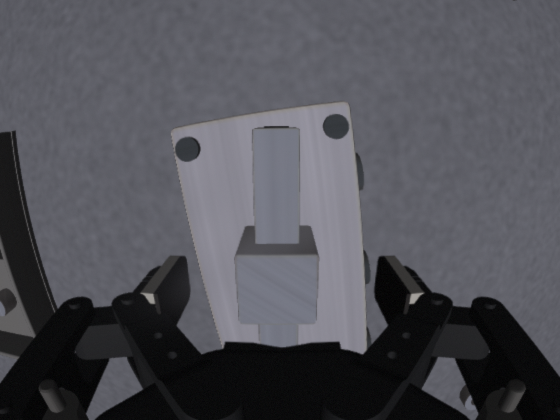

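```bash
python3 - <<'E'
from h import *
P=bot.camera_params('wrist')
b=np.array([atz('wrist',p,.095,P)[:2] for p in [(240,254.5),(317,253),(316,322),(236,324)]]);print(b.mean(0),np.linalg.norm(b[0]-b[1]))
t=np.array([atz('wrist',p,.083,P)[:2] for p in [(252.5,128),(299,128),(255.5,242),(298.5,242)]])
d=t[2:].mean(0)-t[:2].mean(0);print(np.degrees(np.arctan2(d[1],d[0])),np.linalg.norm(t[0]-t[1]))
print(proj('wrist',(.551,-.0305,.095),P))
m=np.array([atz('wrist',p,.05,P)[:2] for p in [(172,129),(348,102)]]);d=m[0]-m[1];print(np.degrees(np.arctan2(d[1],d[0])),np.linalg.norm(d))
E
```

```text
[ 0.5516375  -0.03045361] 0.028591698498149756
86.32875021652782 0.01741519046923452
[278.65440469 290.68039512]
3.982677465954774 0.08659311347878695
```

```bash
python3 -m jog '[{"rotation":[0,0,0.5],"travel":[1.7,-2,0],"jaw":1},{"rotation":[0,0,0],"travel":[0,0,0],"jaw":-1},{"rotation":[0,0,0],"travel":[0,0,0],"jaw":-1},{"rotation":[0,0,0],"travel":[0,0,0],"jaw":-1},{"rotation":[0,0,0],"travel":[0,0,0],"jaw":-1},{"rotation":[0,0,0],"travel":[0,0,0],"jaw":-1},{"rotation":[0,0,0],"travel":[0,0,0],"jaw":-1}]' 80;  python3 - <<'E'
from h import *
o=bot.get_obs()
for k in ['time','ee_pos','tcp_rot','wrist_force','torque','opening']: print(k,o[k])
E
```

```text
time: 5.5
ee_pos: [0.551, -0.0306, 0.0626]
tcp_rot: [-90.0, 0.0, 176.4]
wrist_force: [2.0, -0.4, 3.2]
opening: 0.0309
time 5.5
ee_pos [ 0.55095471 -0.03056285  0.06257712]
tcp_rot [-8.99995152e+01  4.69357161e-02  1.76428825e+02]
wrist_force [ 1.98965617 -0.40503974  3.22796948]
torque [-0.04244292 -0.23725754 -0.08840141]
opening 0.030862934050002466
```

```bash
cat > s.py <<'E'
from h import *
o=bot.get_obs()
for k in ['time','ee_pos','tcp_rot','wrist_force','torque','opening']: print(k,np.round(o[k],3).tolist(),end=' ')
print('q6',round(o['q'][5],1),'e6',o['joint_efforts'][5])
E
python3 -m jog '[{"rotation":[0,0,-5],"travel":[0,0,0],"jaw":-1},{"rotation":[0,0,-5],"travel":[0,0,0],"jaw":-1},{"rotation":[0,0,-5],"travel":[0,0,0],"jaw":-1},{"rotation":[0,0,-5],"travel":[0,0,0],"jaw":-1}]'>/dev/null; python3 s.py
python3 -m jog '[{"rotation":[0,0,-5],"travel":[0,0,0],"jaw":-1},{"rotation":[0,0,-5],"travel":[0,0,0],"jaw":-1},{"rotation":[0,0,-5],"travel":[0,0,0],"jaw":-1}]'>/dev/null; python3 s.py
```

```text
time 6.0 ee_pos [0.551, -0.031, 0.063] tcp_rot [-90.023, 0.047, 156.27] wrist_force [1.79, -0.954, 2.964] torque [0.008, -0.411, 0.062] opening 0.031 q6 -69.4 e6 -1.0958334803581238
time 6.375 ee_pos [0.551, -0.031, 0.063] tcp_rot [-90.041, 0.044, 141.267] wrist_force [3.128, 0.557, 2.957] torque [0.052, -0.414, 0.113] opening 0.031 q6 -54.4 e6 -1.0957902297377586
```

```bash

python3 -m jog '[{"rotation":[0,0,-5],"travel":[0,0,0],"jaw":-1},{"rotation":[0,0,-5],"travel":[0,0,0],"jaw":-1}]'>/dev/null; python3 s.py
python3 -m jog '[{"rotation":[0,0,-5],"travel":[0,0,0],"jaw":-1},{"rotation":[0,0,-5],"travel":[0,0,0],"jaw":-1}]'>/dev/null; python3 s.py
python3 -m jog '[{"rotation":[0,0,-5],"travel":[0,0,0],"jaw":-1},{"rotation":[0,0,-5],"travel":[0,0,0],"jaw":-1}]'>/dev/null; python3 s.py
```

```text
time 6.625 ee_pos [0.551, -0.031, 0.063] tcp_rot [-90.051, 0.041, 131.269] wrist_force [2.672, 1.049, 2.221] torque [0.055, -0.545, 0.055] opening 0.031 q6 -44.4 e6 -1.0947655141353607
time 6.875 ee_pos [0.551, -0.031, 0.063] tcp_rot [-90.065, 0.034, 121.268] wrist_force [2.976, -0.728, 2.762] torque [0.04, -0.62, 0.077] opening 0.031 q6 -34.4 e6 -1.0961433872580528
time 7.125 ee_pos [0.551, -0.031, 0.063] tcp_rot [-90.073, 0.027, 111.266] wrist_force [3.192, -0.88, 1.347] torque [0.064, -0.658, 0.067] opening 0.031 q6 -24.4 e6 -1.09575055539608
```

```bash

python3 -m jog '[{"rotation":[0,0,-5],"travel":[0,0,0],"jaw":-1},{"rotation":[0,0,-5],"travel":[0,0,0],"jaw":-1}]'>/dev/null; python3 s.py
python3 -m jog '[{"rotation":[0,0,-5],"travel":[0,0,0],"jaw":-1},{"rotation":[0,0,-5],"travel":[0,0,0],"jaw":-1}]'>/dev/null; python3 s.py
python3 -m jog '[{"rotation":[0,0,-5],"travel":[0,0,0],"jaw":-1},{"rotation":[0,0,-5],"travel":[0,0,0],"jaw":-1}]'>/dev/null; python3 s.py
```

```text
time 7.375 ee_pos [0.551, -0.031, 0.063] tcp_rot [-90.079, 0.016, 101.268] wrist_force [3.019, -1.246, 1.426] torque [0.011, -0.718, 0.617] opening 0.031 q6 -14.4 e6 -0.971047505736351
time 7.625 ee_pos [0.551, -0.031, 0.063] tcp_rot [-90.087, 0.016, 91.335] wrist_force [3.555, -2.715, 1.843] torque [-0.1, -0.803, 0.869] opening 0.031 q6 -4.5 e6 -0.2447417937219143
time 7.875 ee_pos [0.551, -0.031, 0.063] tcp_rot [-90.089, 0.004, 81.336] wrist_force [4.349, -1.125, 1.151] torque [-0.158, -0.819, 0.898] opening 0.031 q6 5.5 e6 -0.24602098390460014
```

```bash

python3 -m jog '[{"rotation":[0,0,-5],"travel":[0,0,0],"jaw":-1},{"rotation":[0,0,-5],"travel":[0,0,0],"jaw":-1},{"rotation":[0,0,-5],"travel":[0,0,0],"jaw":-1},{"rotation":[0,0,-5],"travel":[0,0,0],"jaw":-1},{"rotation":[0,0,-5],"travel":[0,0,0],"jaw":-1},{"rotation":[0,0,-5],"travel":[0,0,0],"jaw":-1},{"rotation":[0,0,-5],"travel":[0,0,0],"jaw":-1},{"rotation":[0,0,-5],"travel":[0,0,0],"jaw":-1}]'>/dev/null; python3 s.py
python3 -m jog '[{"rotation":[0,0,-5],"travel":[0,0,0],"jaw":-1},{"rotation":[0,0,-5],"travel":[0,0,0],"jaw":-1},{"rotation":[0,0,-5],"travel":[0,0,0],"jaw":-1},{"rotation":[0,0,-5],"travel":[0,0,0],"jaw":-1},{"rotation":[0,0,-5],"travel":[0,0,0],"jaw":-1},{"rotation":[0,0,0],"travel":[0,0,0],"jaw":-1}]'>/dev/null; python3 s.py
python3 -c "
from h import *
np.set_printoptions(precision=4,suppress=True)
snap('wrist','w3')"
```

```text
time 8.875 ee_pos [0.551, -0.031, 0.063] tcp_rot [-90.096, -0.046, 41.327] wrist_force [3.524, -2.834, 0.137] torque [-0.388, -0.982, 0.934] opening 0.031 q6 45.5 e6 -0.24544475600123405
time 9.625 ee_pos [0.551, -0.031, 0.063] tcp_rot [-90.065, -0.071, 16.458] wrist_force [3.601, -2.872, 1.91] torque [-0.6, -1.167, -0.002] opening 0.03 q6 70.4 e6 0.6835623644292355
```

View pics/w3.png

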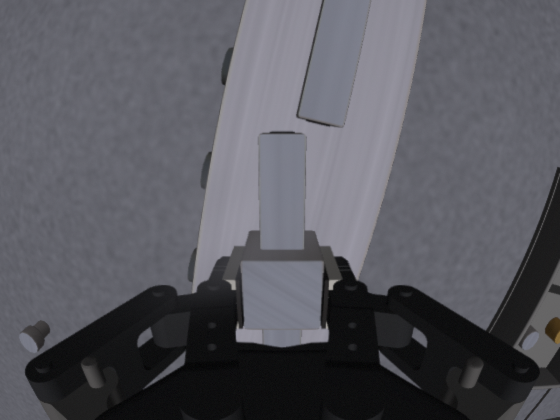

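```bash
cat > m.py <<'E'
import sys
from h import *
name=sys.argv[1]
x0,y0,x1,y1,f=map(float,sys.argv[2:7])
a=cv2.imread(f'pics/{name}.png')[int(y0):int(y1),int(x0):int(x1)]
cv2.imwrite(f'pics/{name}z.png',cv2.resize(a,None,fx=f,fy=f,interpolation=cv2.INTER_CUBIC))
E
python3 m.py w3 235 0 385 255 2.35
```

```text
(no output)
```

View pics/w3z.png

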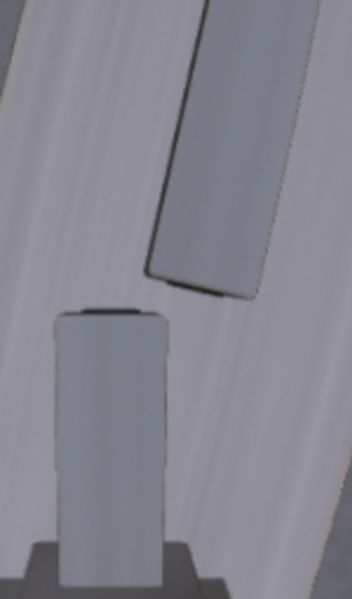

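```bash
python3 - <<'E'
from h import *
P=bot.camera_params('wrist')
g=lambda p:((p[0]+.5)/2.35+235-.5,(p[1]+.5)/2.35-.5)
q=lambda L,z:np.array([atz('wrist',g(p),z,P)[:2] for p in L])
ang=lambda d:round(np.degrees(np.arctan2(d[1],d[0])),2)
t=q([(55,314),(168,314),(59,585),(163,585)],.083)
print('arm L,R,mid',ang(t[0]-t[2]),ang(t[1]-t[3]),ang(t[0]+t[1]-t[2]-t[3]),'w',np.linalg.norm(t[0]-t[1]),np.linalg.norm(t[2]-t[3]), t)
s=q([(150,272),(255,296),(208,0),(319,0)],.083)
print('stub',ang(s[2]-s[0]),ang(s[3]-s[1]),s, np.linalg.norm(s[0]-s[1]))
c=np.array([.551,-.0305]); e=(s[0]+s[1])/2-c; print('axis->stub end',np.linalg.norm(e),ang(e)); e=(t[0]+t[1])/2-c;print('axis->arm tip',np.linalg.norm(e),ang(e))
o=bot.get_obs();print(o['ee_pos'],o['tcp_rot'])
E
```

```text
arm L,R,mid 106.4 106.41 106.41 w 0.017907141101608636 0.017909571726546784 [[ 0.52574535  0.0273403 ]
 [ 0.54291466  0.03242756]
 [ 0.53868946 -0.0166266 ]
 [ 0.55586669 -0.01155753]]
stub 94.9 94.21 [[0.53824522 0.038012  ]
 [0.55539752 0.03945264]
 [0.53422399 0.08493763]
 [0.55154378 0.09183658]] 0.01721268616362726
axis->stub end 0.06935830950478282 93.45
axis->arm tip 0.06264269697295334 105.43
[ 0.55129105 -0.03087698  0.06261635] [-9.00618790e+01 -7.42883661e-02  1.65085269e+01]
```

```bash

python3 -m jog '[{"rotation":[0,0,-4],"travel":[0,0,0],"jaw":-1},{"rotation":[0,0,-4],"travel":[0,0,0],"jaw":-1},{"rotation":[0,0,-3],"travel":[0,0,0],"jaw":-1},{"rotation":[0,0,0],"travel":[0,0,0],"jaw":-1}]'>/dev/null; python3 s.py
python3 -c "
from h import *
snap('wrist','w4');snap('top','t4')"
python3 m.py w4 215 0 365 255 2.35
```

```text
time 10.175 ee_pos [0.551, -0.031, 0.063] tcp_rot [-90.055, -0.075, 5.527] wrist_force [3.713, -3.137, 1.462] torque [-0.673, -1.207, 0.386] opening 0.031 q6 81.3 e6 0.7197487726807594
```

View pics/w4z.png

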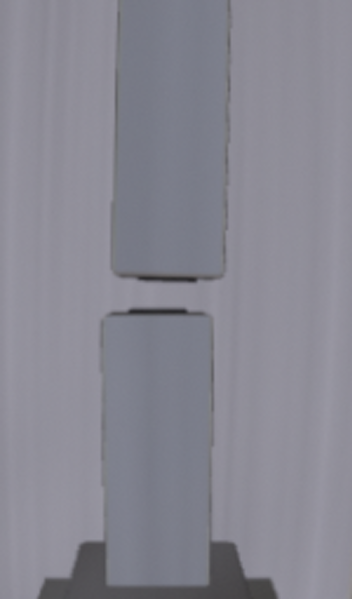

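```bash
python3 - <<'E'
from h import *
P=bot.camera_params('wrist')
g=lambda p:((p[0]+.5)/2.35+215-.5,(p[1]+.5)/2.35-.5)
q=lambda L,z:np.array([atz('wrist',g(p),z,P)[:2] for p in L])
ang=lambda d:round(np.degrees(np.arctan2(d[1],d[0])),2)
t=q([(101,314),(214,314),(107,585),(210,585)],.083)
s=q([(112,274),(225,275),(117,0),(231,0)],.083)
print('arm',ang(t[0]-t[2]),ang(t[1]-t[3]),'stub',ang(s[2]-s[0]),ang(s[3]-s[1]))
e=(s[0]+s[1])/2; f=(t[0]+t[1])/2;n=np.array([1,0.07]);print('tip',f,'stub',e,'gap',np.linalg.norm(e-f),ang(e-f))
u=np.array([np.cos(np.radians(94.2)),np.sin(np.radians(94.2))]);v=np.array([u[1],-u[0]])
print('lateral mm of tip vs stub',(f-e)@v*1000, (t.mean(0)-e)@v*1000)
E
```

```text
arm 95.86 95.65 stub 94.69 94.12
tip [0.54579212 0.03206587] stub [0.54691556 0.03852102] gap 0.0065521779159076095 80.13
lateral mm of tip vs stub -1.5931873679713235 -0.9706261052870271
```

```bash

python3 -m jog '[{"rotation":[0,0,-1.4],"travel":[0,0,0],"jaw":-1},{"rotation":[0,0,0],"travel":[0,0,0],"jaw":-1},{"rotation":[0,0,0],"travel":[0,0,0],"jaw":-1}]'>/dev/null; python3 s.py
python3 -c "
from h import *
snap('wrist','w5')"
python3 m.py w5 215 0 365 255 2.35
```

```text
time 10.65 ee_pos [0.551, -0.031, 0.063] tcp_rot [-90.055, -0.083, 4.176] wrist_force [5.35, -4.061, 1.477] torque [-0.803, -1.179, 0.592] opening 0.031 q6 82.6 e6 0.6241094134747982
```

View pics/w5z.png

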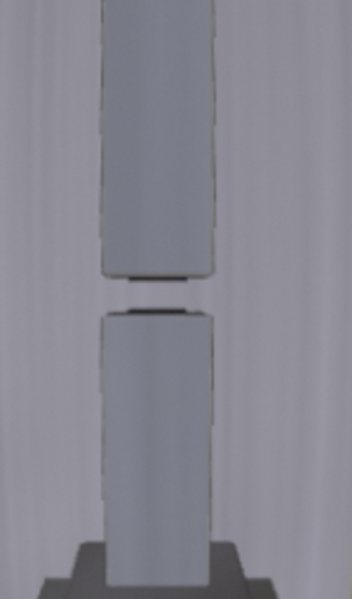

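```bash

python3 -m jog '[{"rotation":[0,0,0],"travel":[0,0,0],"jaw":0.2},{"rotation":[0,0,0],"travel":[0,0,0],"jaw":0.6},{"rotation":[0,0,0],"travel":[0,0,0],"jaw":1},{"rotation":[0,0,0],"travel":[0,0,0],"jaw":1},{"rotation":[0,0,0],"travel":[0,0,0],"jaw":1}]'; python3 s.py
python3 -m jog '[{"rotation":[0,0,0],"travel":[0,0,20],"jaw":1},{"rotation":[0,0,0],"travel":[0,0,40],"jaw":1},{"rotation":[0,0,0],"travel":[0,0,40],"jaw":1},{"rotation":[0,0,0],"travel":[0,0,40],"jaw":1},{"rotation":[0,0,0],"travel":[0,0,20],"jaw":1},{"rotation":[0,0,0],"travel":[0,0,0],"jaw":1},{"rotation":[0,0,0],"travel":[0,0,0],"jaw":1}]'; 
python3 - <<'E'
from h import *
P=bot.camera_params('wrist');snap('wrist','w6');snap('top','t6');print(bot.get_obs()['ee_pos'],bot.get_obs()['tcp_rot'])
np.save('P6.npy',P,allow_pickle=True)
E
python3 m.py w6 215 0 365 255 2.35
```

```text
time: 11.32
ee_pos: [0.5506, -0.0305, 0.0622]
tcp_rot: [-90.0, 0.0, 4.0]
wrist_force: [0.1, -0.2, 0.1]
opening: 0.0857
time 11.325 ee_pos [0.551, -0.031, 0.062] tcp_rot [-89.996, 0.008, 4.031] wrist_force [0.061, -0.183, 0.147] torque [0.034, 0.024, -0.029] opening 0.086 q6 82.8 e6 -0.0022597058705287054
time: 12.2
ee_pos: [0.5504, -0.0306, 0.221]
tcp_rot: [-90.0, 0.1, 4.0]
wrist_force: [-0.4, 0.6, -0.8]
opening: 0.0855
[ 0.55019476 -0.03053676  0.22086294] [-89.98625075   0.11525551   4.02700239]
```

View pics/w6z.png

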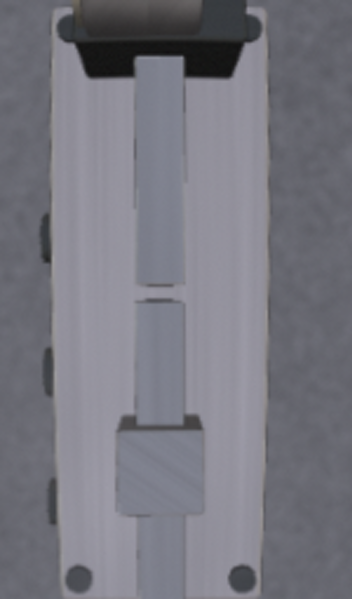

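View pics/t6.png

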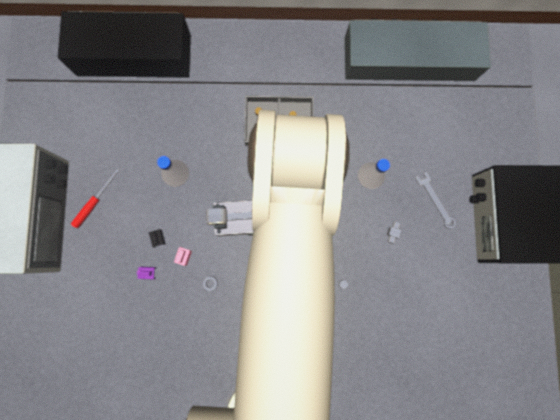

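```bash
python3 - <<'E'
from h import *
P=bot.camera_params('wrist')
g=lambda p:((p[0]+.5)/2.35+215-.5,(p[1]+.5)/2.35-.5)
q=lambda L,z:np.array([atz('wrist',g(p),z,P)[:2] for p in L])
ang=lambda d:round(np.degrees(np.arctan2(d[1],d[0])),2)
t=q([(135,302),(185,302),(137,424),(184,424)],.083)
s=q([(135,284),(186,284),(135,60),(184,60)],.083)
print('arm',ang(t[0]-t[2]),ang(t[1]-t[3]),'stub',ang(s[2]-s[0]),ang(s[3]-s[1]))
print('joint',(t[0]+t[1]+s[0]+s[1])/4)
b=q([(116,431),(203,431),(204,514),(117,514)],.095);print('boss',b.mean(0))
c=b.mean(0);a=(t[0]+t[1]+s[0]+s[1])/4-c;print(np.linalg.norm(a),ang(a))
E
```

```text
arm 94.7 93.86 stub 94.04 94.48
joint [0.54704078 0.03517714]
boss [ 0.55147933 -0.02910154]
0.06443174478469921 93.95
```

```bash
python3 -m jog '[{"rotation":[0,0,0],"travel":[-9,40,0],"jaw":1},{"rotation":[0,0,0],"travel":[-9,45,0],"jaw":1},{"rotation":[0,0,0],"travel":[-9,45,0],"jaw":1},{"rotation":[0,0,0],"travel":[-9,45,0],"jaw":1},{"rotation":[0,0,0],"travel":[-9,45,0],"jaw":1},{"rotation":[0,0,0],"travel":[-9,40,0],"jaw":1},{"rotation":[0,0,0],"travel":[-9,30,0],"jaw":1},{"rotation":[0,0,0],"travel":[0,0,0],"jaw":1}]'; python3 s.py; python3 - <<'E'
from h import *
snap('wrist','w7')
for c in bot.trace('wrist','clip_center'): print(c['xy'],c['score'])
E
```

```text
time: 13.3
ee_pos: [0.4867, 0.261, 0.2211]
tcp_rot: [-90.0, 0.1, 4.2]
wrist_force: [0.5, -0.5, -0.7]
opening: 0.0855
time 13.3 ee_pos [0.487, 0.261, 0.221] tcp_rot [-90.033, 0.097, 4.188] wrist_force [0.458, -0.46, -0.715] torque [-0.028, -0.076, 0.033] opening 0.086 q6 114.0 e6 0.40436108596622944
[282.3, 122.8] 0.64
[197.9, 99.9] 0.55
```

View pics/w7.png

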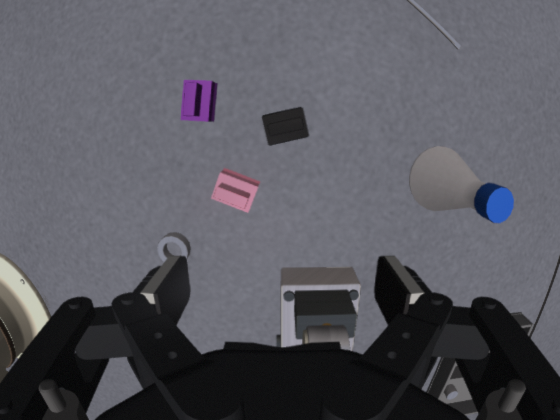

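```bash
python3 - <<'E'
from h import *
a=cv2.imread('pics/w7.png')[95:155,250:320]
a=np.clip(a.astype(float)*3,0,255).astype(np.uint8)
cv2.imwrite('pics/w7z.png',cv2.resize(a,None,fx=9,fy=9,interpolation=cv2.INTER_CUBIC))
P=bot.camera_params('wrist');np.set_printoptions(precision=4,suppress=True)
print(atz('wrist',(285,126),.0235,P),atz('wrist',(285,126),.047,P))
E
```

```text
[0.4868 0.3229 0.0235] [0.4866 0.3232 0.047 ]
```

View pics/w7z.png

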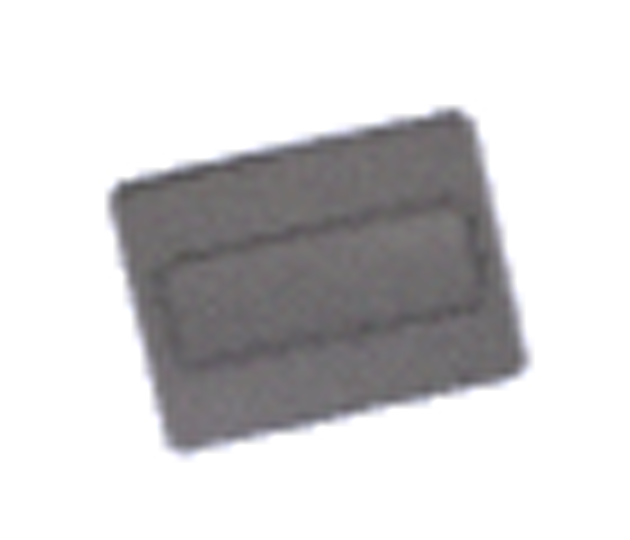

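```bash
python3 - <<'E'
from h import *
P=bot.camera_params('wrist');np.set_printoptions(precision=4,suppress=True)
g=lambda p:((p[0]+.5)/9+250-.5,(p[1]+.5)/9+95-.5)
q=lambda L,z:np.array([atz('wrist',g(p),z,P)[:2] for p in L])
ang=lambda d:round(np.degrees(np.arctan2(d[1],d[0])),2)
b=q([(160,265),(465,203),(487,302),(182,365)],.047);print('rib',b.mean(0),np.linalg.norm(b[0]-b[1]),np.linalg.norm(b[0]-b[3]),ang(b[1]-b[0]),ang(b[2]-b[3]))
b=q([(110,187),(462,108),(528,368),(178,452)],.01);print('body',b.mean(0),np.linalg.norm(b[0]-b[1]),np.linalg.norm(b[0]-b[3]),ang(b[1]-b[0]),ang(b[2]-b[3]))
o=bot.get_obs();print(o['ee_pos'],o['tcp_rot'])
print(proj('wrist',o['ee_pos'],P))
E
```

```text
rib [0.4871 0.3232] 0.03333764533067496 0.011097929318678649 15.76 15.97
body [0.487  0.3234] 0.04307359067137438 0.03315076491930553 16.89 17.84
[0.4874 0.2593 0.2215] [-90.0412   0.0598   4.0692]
[280.4002 266.0103]
```

```bash
python3 -m jog '[{"rotation":[0,0,10],"travel":[0,10,0],"jaw":1},{"rotation":[0,0,10],"travel":[0,10,0],"jaw":1},{"rotation":[0,0,10],"travel":[0,10,0],"jaw":1},{"rotation":[0,0,10],"travel":[0,10,0],"jaw":1},{"rotation":[0,0,10],"travel":[0,10,0],"jaw":1},{"rotation":[0,0,10],"travel":[0,10,0],"jaw":1},{"rotation":[0,0,10],"travel":[0,4,0],"jaw":1},{"rotation":[0,0,10],"travel":[0,0,0],"jaw":1}]'; python3 -m jog '[{"rotation":[0,0,10],"travel":[0,0,0],"jaw":1},{"rotation":[0,0,10],"travel":[0,0,-30],"jaw":1},{"rotation":[0,0,2.2],"travel":[0,0,-40],"jaw":1},{"rotation":[0,0,0],"travel":[0,0,-30],"jaw":1},{"rotation":[0,0,0],"travel":[0,0,0],"jaw":1},{"rotation":[0,0,0],"travel":[0,0,0],"jaw":1}]';python3 s.py; python3 - <<'E'
from h import *
P=bot.camera_params('wrist');im=snap('wrist','w8')
a=np.clip(im[:,:,::-1].astype(float)*2.5,0,255).astype(np.uint8)
cv2.imwrite('pics/w8b.png',a)
print(proj('wrist',(.487,.3232,.047),P))
E
```

```text
time: 14.4
ee_pos: [0.4881, 0.3225, 0.2219]
tcp_rot: [-90.0, 0.0, 84.3]
wrist_force: [0.8, 0.3, -0.1]
opening: 0.0853
time: 15.15
ee_pos: [0.4883, 0.3231, 0.1237]
tcp_rot: [-90.1, -0.0, 106.2]
wrist_force: [0.1, 0.3, 0.3]
opening: 0.0859
time 15.15 ee_pos [0.488, 0.323, 0.124] tcp_rot [-90.077, -0.018, 106.173] wrist_force [0.052, 0.335, 0.328] torque [0.022, 0.029, -0.014] opening 0.086 q6 17.3 e6 -0.005809903523186222
[280.98515689 214.71592134]
```

View pics/w8b.png

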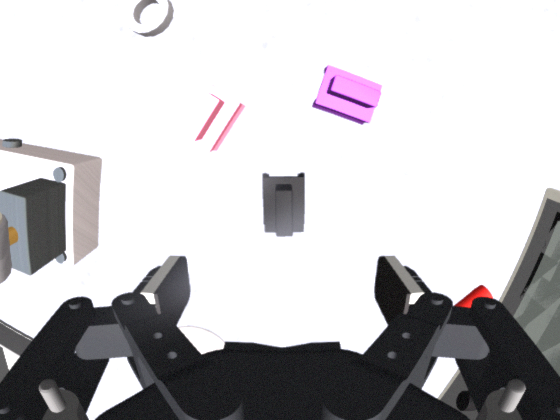

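```bash
python3 - <<'E'
from h import *
a=cv2.imread('pics/w8.png')[160:245,250:320]
a=np.clip(a.astype(float)*3.5,0,255).astype(np.uint8)
cv2.imwrite('pics/w8z.png',cv2.resize(a,None,fx=7,fy=7,interpolation=cv2.INTER_CUBIC))
E
```

View pics/w8z.png

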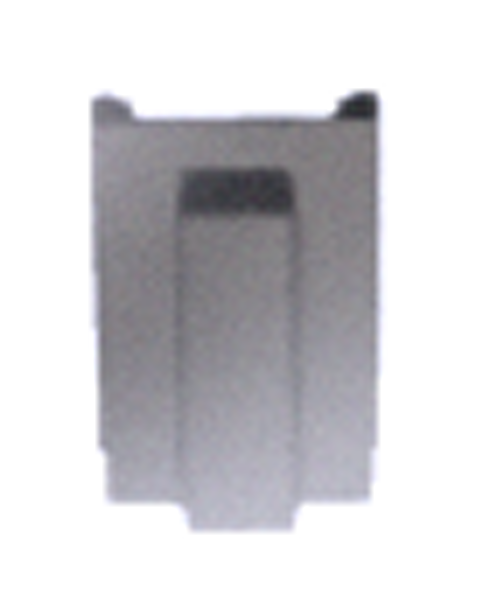

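```bash
python3 - <<'E'
from h import *
P=bot.camera_params('wrist');np.set_printoptions(precision=4,suppress=True)
g=lambda p:((p[0]+.5)/7+250-.5,(p[1]+.5)/7+160-.5)
q=lambda L,z:np.array([atz('wrist',g(p),z,P)[:2] for p in L])
ang=lambda d:round(np.degrees(np.arctan2(d[1],d[0])),2)
b=q([(179,215),(298,215),(295,527),(190,527)],.047);print('rib',b.mean(0),np.linalg.norm(b[0]-b[1]),np.linalg.norm(b[0]-b[3]),ang(b[0]+b[1]-b[2]-b[3]))
o=bot.get_obs();print(o['ee_pos'],o['tcp_rot'])
E
```

```text
rib [0.4856 0.3252] 0.011722330623007158 0.0326230637291147 -163.01
[0.4884 0.3234 0.1241] [-90.1205  -0.0361 106.1867]
```

```bash
python3 -m jog '[{"rotation":[0,0,0.6],"travel":[-2.1,0.9,-30],"jaw":1},{"rotation":[0,0,0],"travel":[0,0,-30],"jaw":1},{"rotation":[0,0,0],"travel":[0,0,-25],"jaw":1},{"rotation":[0,0,0],"travel":[0,0,-13],"jaw":1},{"rotation":[0,0,0],"travel":[0,0,0],"jaw":1}]' 30; python3 s.py;  python3 -m jog '[{"rotation":[0,0,0],"travel":[0,0,0],"jaw":-1},{"rotation":[0,0,0],"travel":[0,0,0],"jaw":-1},{"rotation":[0,0,0],"travel":[0,0,0],"jaw":-1},{"rotation":[0,0,0],"travel":[0,0,0],"jaw":-1},{"rotation":[0,0,0],"travel":[0,0,0],"jaw":-1},{"rotation":[0,0,0],"travel":[0,0,0],"jaw":-1},{"rotation":[0,0,0],"travel":[0,0,0],"jaw":-1}]' 30; python3 s.py;python3 - <<'E'
from h import *
im=snap('wrist','w9')
cv2.imwrite('pics/w9b.png',np.clip(im[:,:,::-1].astype(float)*2.5,0,255).astype(np.uint8))
E
```

```text
time: 15.82
ee_pos: [0.4857, 0.3243, 0.0246]
tcp_rot: [-90.0, 0.0, 106.8]
wrist_force: [-0.6, -0.2, 0.0]
opening: 0.0853
time 15.825 ee_pos [0.486, 0.324, 0.025] tcp_rot [-89.997, 0.003, 106.822] wrist_force [-0.558, -0.244, 0.018] torque [-0.004, -0.025, -0.038] opening 0.085 q6 16.9 e6 -0.0009044850594364107
time: 16.7
ee_pos: [0.4856, 0.3244, 0.0245]
tcp_rot: [-90.0, -0.0, 106.8]
wrist_force: [-0.4, 0.3, 2.6]
opening: 0.0113
time 16.7 ee_pos [0.486, 0.324, 0.024] tcp_rot [-90.019, -0.009, 106.826] wrist_force [-0.409, 0.306, 2.615] torque [0.003, 0.033, -0.021] opening 0.011 q6 16.9 e6 3.459943627603934e-05
```

View pics/w9b.png

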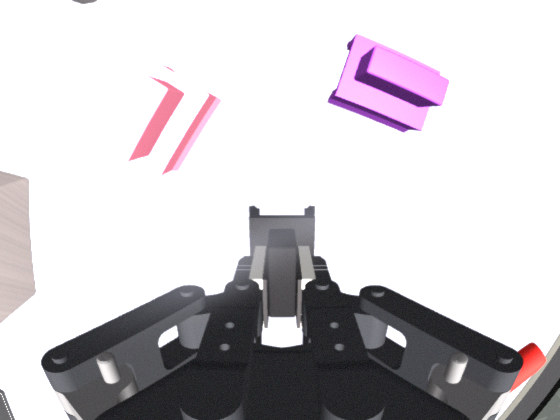

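```bash
python3 -m jog '[{"rotation":[0,0,0],"travel":[0,0,15],"jaw":-1},{"rotation":[0,0,0],"travel":[0,0,35],"jaw":-1},{"rotation":[0,0,0],"travel":[0,0,40],"jaw":-1},{"rotation":[0,0,0],"travel":[0,0,40],"jaw":-1},{"rotation":[0,0,0],"travel":[0,0,40],"jaw":-1},{"rotation":[0,0,0],"travel":[0,0,30],"jaw":-1},{"rotation":[0,0,0],"travel":[0,0,10],"jaw":-1},{"rotation":[0,0,0],"travel":[0,0,0],"jaw":-1}]'; python3 s.py
python3 -m jog '[{"rotation":[0,0,7],"travel":[4,-20,0],"jaw":-1},{"rotation":[0,0,8],"travel":[7,-35,0],"jaw":-1},{"rotation":[0,0,8],"travel":[7,-35,0],"jaw":-1},{"rotation":[0,0,8],"travel":[7,-35,0],"jaw":-1},{"rotation":[0,0,8],"travel":[7,-35,0],"jaw":-1},{"rotation":[0,0,8],"travel":[7,-35,0],"jaw":-1},{"rotation":[0,0,8],"travel":[7,-35,0],"jaw":-1},{"rotation":[0,0,8],"travel":[7,-30,0],"jaw":-1}]'; python3 -m jog '[{"rotation":[0,0,8],"travel":[4,-20,0],"jaw":-1},{"rotation":[0,0,6],"travel":[2,-6,0],"jaw":-1},{"rotation":[0,0,0],"travel":[0,0,0],"jaw":-1},{"rotation":[0,0,0],"travel":[0,0,0],"jaw":-1}]';python3 s.py;python3 - <<'E'
from h import *
im=snap('wrist','w10')
cv2.imwrite('pics/w10b.png',np.clip(im[:,:,::-1].astype(float)*1.5,0,255).astype(np.uint8))
E
```

```text
time: 17.75
ee_pos: [0.4856, 0.3244, 0.2343]
tcp_rot: [-90.0, -0.0, 106.8]
wrist_force: [0.1, -0.4, -0.8]
opening: 0.0114
time 17.75 ee_pos [0.486, 0.324, 0.234] tcp_rot [-90.019, -0.005, 106.826] wrist_force [0.055, -0.419, -0.828] torque [0.013, 0.03, -0.011] opening 0.011 q6 16.9 e6 1.701744963611418e-05
time: 18.75
ee_pos: [0.5381, 0.063, 0.2325]
tcp_rot: [-90.0, -0.1, 170.1]
wrist_force: [0.7, 0.6, -0.5]
opening: 0.0114
time: 19.25
ee_pos: [0.5442, 0.0386, 0.2334]
tcp_rot: [-90.0, -0.1, -176.3]
wrist_force: [0.0, 0.5, -1.1]
opening: 0.0113
time 19.25 ee_pos [0.544, 0.039, 0.233] tcp_rot [-90.003, -0.081, -176.292] wrist_force [0.044, 0.487, -1.058] torque [-0.058, 0.013, -0.005] opening 0.011 q6 -89.7 e6 -0.04196674679405987
```

View pics/w10b.png

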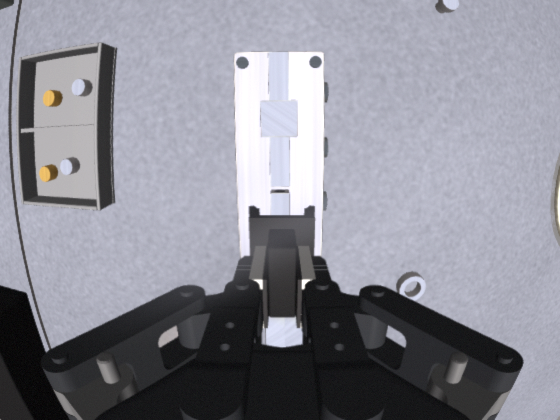

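```bash
python3 -m jog '[{"rotation":[0,0,0.4],"travel":[2.6,-3.8,-20],"jaw":-1},{"rotation":[0,0,0],"travel":[0,0,-40],"jaw":-1},{"rotation":[0,0,0],"travel":[0,0,-35],"jaw":-1},{"rotation":[0,0,0],"travel":[0,0,-20],"jaw":-1},{"rotation":[0,0,0],"travel":[0,0,0],"jaw":-1},{"rotation":[0,0,0],"travel":[0,0,0],"jaw":-1}]'; python3 s.py;python3 - <<'E'
from h import *
im=snap('wrist','w11');snap('side','s11')
cv2.imwrite('pics/w11b.png',np.clip(im[:,:,::-1].astype(float)*1.5,0,255).astype(np.uint8))
a=cv2.imread('pics/s11.png')[150:310,200:370];cv2.imwrite('pics/s11z.png',cv2.resize(a,None,fx=3.7,fy=3.7,interpolation=2))
E
```

```text
time: 20.05
ee_pos: [0.5475, 0.0348, 0.1204]
tcp_rot: [-90.0, 0.1, -175.8]
wrist_force: [-0.6, -0.7, -0.5]
opening: 0.0117
time 20.05 ee_pos [0.547, 0.035, 0.12] tcp_rot [-90.001, 0.068, -175.783] wrist_force [-0.602, -0.694, -0.522] torque [0.058, -0.021, -0.019] opening 0.012 q6 -90.6 e6 0.014987642643973231
```

View pics/w11b.png

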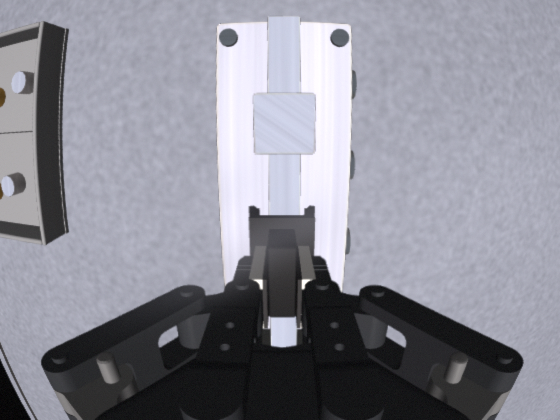

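View pics/s11z.png

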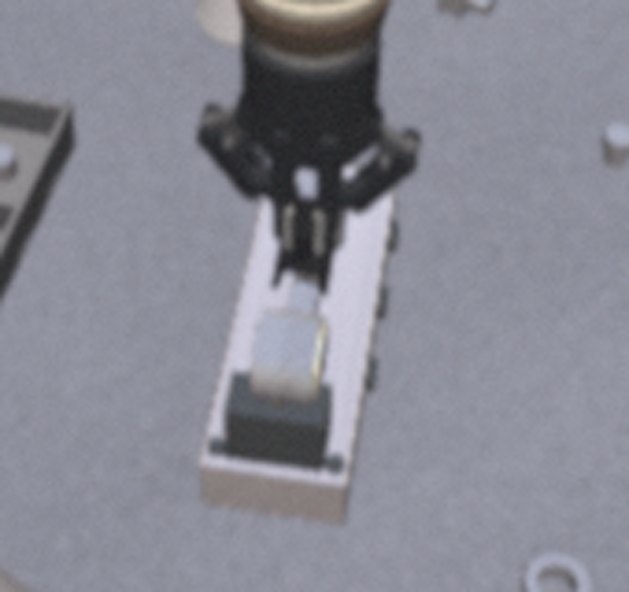

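```bash
python3 -m jog '[{"rotation":[0,0,0],"travel":[-1.1,0,-4],"jaw":-1},{"rotation":[0,0,0],"travel":[0,0,-4],"jaw":-1},{"rotation":[0,0,0],"travel":[0,0,-3],"jaw":-1},{"rotation":[0,0,0],"travel":[0,0,0],"jaw":-1}]'; python3 s.py; python3 -m jog '[{"rotation":[0,0,0],"travel":[0,0,-2],"jaw":-1},{"rotation":[0,0,0],"travel":[0,0,-2],"jaw":-1},{"rotation":[0,0,0],"travel":[0,0,-1],"jaw":-1},{"rotation":[0,0,0],"travel":[0,0,0],"jaw":-1}]'; python3 s.py
```

```text
time: 20.65
ee_pos: [0.5458, 0.0345, 0.1079]
tcp_rot: [-90.0, -0.0, -175.8]
wrist_force: [-0.4, -0.0, 0.1]
opening: 0.0114
time 20.65 ee_pos [0.546, 0.035, 0.108] tcp_rot [-90.0, -0.033, -175.775] wrist_force [-0.437, -0.022, 0.082] torque [-0.052, 0.022, -0.032] opening 0.011 q6 -90.6 e6 0.0005724020229536109
time: 21.15
ee_pos: [0.546, 0.0345, 0.1032]
tcp_rot: [-90.0, -0.0, -175.8]
wrist_force: [-0.7, -0.3, -1.0]
opening: 0.0113
time 21.15 ee_pos [0.546, 0.035, 0.103] tcp_rot [-90.0, -0.009, -175.773] wrist_force [-0.694, -0.269, -1.038] torque [0.011, -0.064, 0.013] opening 0.011 q6 -90.6 e6 8.758750482229516e-05
```

```bash
python3 -m jog '[{"rotation":[0,0,0],"travel":[0,0,-3],"jaw":-1},{"rotation":[0,0,0],"travel":[0,0,-3],"jaw":-1},{"rotation":[0,0,0],"travel":[0,0,-3],"jaw":-1},{"rotation":[0,0,0],"travel":[0,0,0],"jaw":-1}]'; python3 -m jog '[{"rotation":[0,0,0],"travel":[0,0,-1.5],"jaw":-1},{"rotation":[0,0,0],"travel":[0,0,-1],"jaw":-1},{"rotation":[0,0,0],"travel":[0,0,0],"jaw":-1},{"rotation":[0,0,0],"travel":[0,0,0],"jaw":-1}]'; python3 s.py
```

```text
time: 21.65
ee_pos: [0.5458, 0.0345, 0.0939]
tcp_rot: [-90.0, -0.0, -175.8]
wrist_force: [-0.1, -0.5, -0.7]
opening: 0.0114
time: 22.15
ee_pos: [0.546, 0.0345, 0.0918]
tcp_rot: [-90.0, 0.0, -175.8]
wrist_force: [0.3, 0.4, -1.5]
opening: 0.0111
time 22.15 ee_pos [0.546, 0.035, 0.092] tcp_rot [-90.001, 0.002, -175.774] wrist_force [0.339, 0.404, -1.456] torque [-0.011, 0.039, -0.025] opening 0.011 q6 -90.6 e6 -6.657497380047062e-06
```

```bash
for i in 1 2; do :; done; python3 -m jog '[{"rotation":[0,0,0],"travel":[0,0,-1],"jaw":-1},{"rotation":[0,0,0],"travel":[0,0,0],"jaw":-1},{"rotation":[0,0,0],"travel":[0,0,0],"jaw":-1}]'; python3 -m jog '[{"rotation":[0,0,0],"travel":[0,0,-1],"jaw":-1},{"rotation":[0,0,0],"travel":[0,0,0],"jaw":-1},{"rotation":[0,0,0],"travel":[0,0,0],"jaw":-1}]'; python3 s.py
```

```text
time: 22.52
ee_pos: [0.546, 0.0345, 0.0908]
tcp_rot: [-90.0, 0.0, -175.8]
wrist_force: [0.8, 0.8, -1.6]
opening: 0.0114
time: 22.9
ee_pos: [0.546, 0.0345, 0.0898]
tcp_rot: [-90.0, -0.0, -175.8]
wrist_force: [-0.1, 0.7, -1.4]
opening: 0.0111
time 22.9 ee_pos [0.546, 0.035, 0.09] tcp_rot [-90.001, -0.004, -175.773] wrist_force [-0.099, 0.654, -1.392] torque [0.013, -0.032, -0.039] opening 0.011 q6 -90.6 e6 4.494662562137819e-05
```

```bash
python3 -m jog '[{"rotation":[0,0,0],"travel":[0,0,-0.7],"jaw":-1},{"rotation":[0,0,0],"travel":[0,0,0],"jaw":-1},{"rotation":[0,0,0],"travel":[0,0,0],"jaw":-1}]'; python3 -m jog '[{"rotation":[0,0,0],"travel":[0,0,-0.7],"jaw":-1},{"rotation":[0,0,0],"travel":[0,0,0],"jaw":-1},{"rotation":[0,0,0],"travel":[0,0,0],"jaw":-1}]'; python3 s.py
```

```text
time: 23.28
ee_pos: [0.5461, 0.0345, 0.0897]
tcp_rot: [-90.0, 0.0, -175.8]
wrist_force: [-2.2, 0.1, 5.6]
opening: 0.0111
time: 23.65
ee_pos: [0.5461, 0.0345, 0.0896]
tcp_rot: [-90.0, 0.1, -175.8]
wrist_force: [-5.1, 0.2, 10.4]
opening: 0.0112
time 23.65 ee_pos [0.546, 0.035, 0.09] tcp_rot [-89.998, 0.059, -175.773] wrist_force [-5.124, 0.207, 10.369] torque [-0.091, 1.089, 0.061] opening 0.011 q6 -90.6 e6 0.029210681095719337
```

```bash
python3 -m jog '[{"rotation":[0,0,0],"travel":[0,0,0.9],"jaw":-1},{"rotation":[0,0,0],"travel":[0,0,0],"jaw":-1}]'; python3 -m jog '[{"rotation":[0,0,0],"travel":[0,0,0],"jaw":-0.5},{"rotation":[0,0,0],"travel":[0,0,0],"jaw":0},{"rotation":[0,0,0],"travel":[0,0,0],"jaw":0.5},{"rotation":[0,0,0],"travel":[0,0,0],"jaw":1},{"rotation":[0,0,0],"travel":[0,0,0],"jaw":1},{"rotation":[0,0,0],"travel":[0,0,0],"jaw":1}]'; python3 s.py
python3 -m jog '[{"rotation":[0,0,0],"travel":[0,0,15],"jaw":1},{"rotation":[0,0,0],"travel":[0,0,30],"jaw":1},{"rotation":[0,0,0],"travel":[0,0,40],"jaw":1},{"rotation":[0,0,0],"travel":[0,0,30],"jaw":1},{"rotation":[0,0,0],"travel":[0,0,10],"jaw":1},{"rotation":[0,0,0],"travel":[-20,0,0],"jaw":1},{"rotation":[0,0,0],"travel":[-20,30,0],"jaw":1},{"rotation":[0,0,0],"travel":[0,0,0],"jaw":1}]'; python3 - <<'E'
from h import *
im=snap('wrist','w12');snap('side','s12');snap('top','t12')
cv2.imwrite('pics/w12b.png',np.clip(im[:,:,::-1].astype(float)*1.5,0,255).astype(np.uint8))
a=cv2.imread('pics/s12.png')[150:310,200:370];cv2.imwrite('pics/s12z.png',np.clip(cv2.resize(a,None,fx=3.7,fy=3.7,interpolation=2).astype(float)*1.2,0,255))
E
```

```text
time: 23.9
ee_pos: [0.5461, 0.0345, 0.0896]
tcp_rot: [-90.0, 0.0, -175.8]
wrist_force: [-2.8, 0.3, 4.2]
opening: 0.0115
time: 24.65
ee_pos: [0.546, 0.0345, 0.0893]
tcp_rot: [-90.0, 0.0, -175.8]
wrist_force: [0.5, 0.5, 0.4]
opening: 0.0856
time 24.65 ee_pos [0.546, 0.035, 0.089] tcp_rot [-90.001, 0.003, -175.774] wrist_force [0.481, 0.512, 0.382] torque [-0.019, -0.027, -0.043] opening 0.086 q6 -90.6 e6 2.9479074328264687e-05
time: 25.65
ee_pos: [0.505, 0.0656, 0.2142]
tcp_rot: [-90.0, -0.0, -175.7]
wrist_force: [0.7, -0.8, -0.1]
opening: 0.0857[ WARN:0@3.504] global loadsave.cpp:1063 imwrite_ Unsupported depth image for selected encoder is fallbacked to CV_8U.
```

View pics/w12b.png

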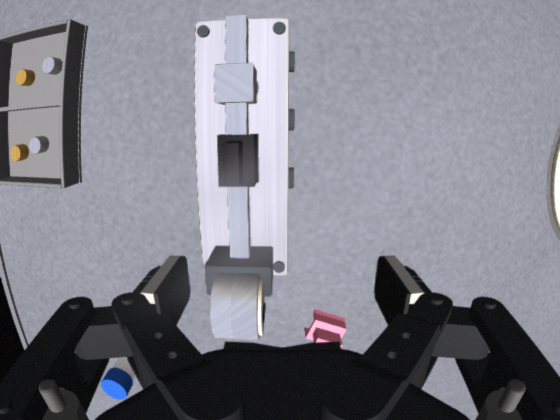

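View pics/s12z.png

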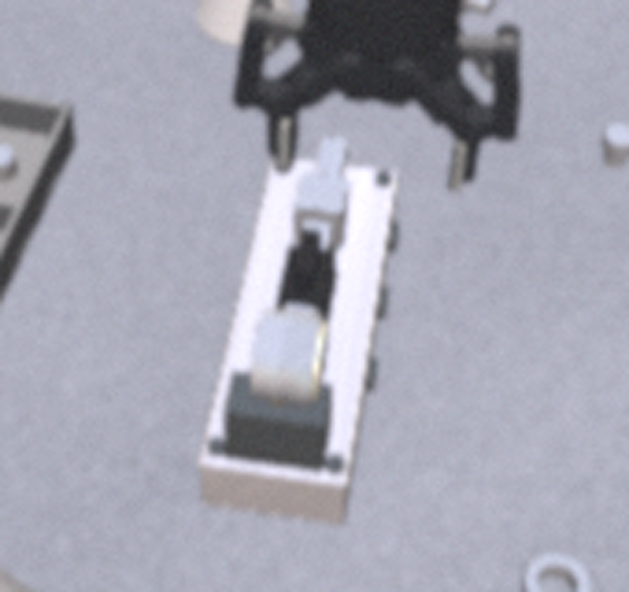

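```bash
python3 - <<'E'
from h import *
a=cv2.imread('pics/w12.png')[50:260,195:290]
cv2.imwrite('pics/w12z.png',cv2.resize(np.clip(a.astype(float)*2,0,255).astype(np.uint8),None,fx=2.8,fy=2.8,interpolation=2))
P=bot.camera_params('wrist')
for z in (.085,.112): print(proj('wrist',(.5464,.0346,z),P))
E
```

```text
[237.64170195 161.33029079]
[232.92522288 165.58550206]
```

View pics/w12z.png

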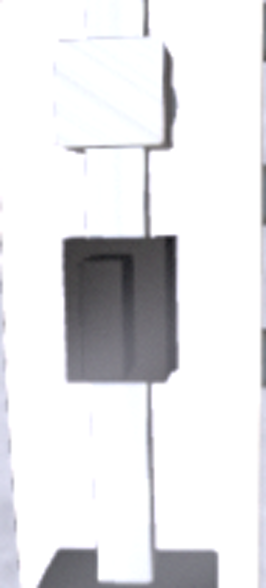

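```bash
python3 s.py; python3 -c "
from h import *
print(bot.job_done())"
```

```text
time 25.8 ee_pos [0.506, 0.064, 0.214] tcp_rot [-89.989, -0.018, -175.763] wrist_force [-0.556, 0.205, 0.467] torque [-0.029, 0.01, -0.023] opening 0.085 q6 -87.0 e6 0.011960174306295812
the job is handed in; nothing more can be done
None
```

The tee is screwed in to the first line-up after the seal's bite, the black clip sits home over the joint, and I handed the job in at 25.8 s.

- **Tee:** I gripped the boss across the bar and turned it clockwise. The torque rose from about 0.07 to 0.9 N m after roughly 70–80°, which I took as the bite. I stopped at the next line-up, about 172° in total. After letting go, the wrist picture showed the arm and stub edges level, with less than 0.5° between them.
- **Clip:** I lowered it over the gap and met the first resistance within 0.2 mm of the expected home height. The greatest push was about 10 N, and I eased off before releasing it. The last wrist picture shows it straddling both arm and stub, centred within about 1 mm of the joint.
- **Bystanders:** I never went near the flasks, the arm is clear of everything, and the last force reading was about zero.
- **Disagreements:** My measurements differed slightly. The port axis came out 1–3 mm apart between the top and wrist cameras. I moved the clip 1.1 mm sideways before lowering it, because the wrist picture showed it off-centre. No check failed.

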